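# Heft the jet canisters and sort them by fill

### The job

Of the three closed, identical-looking brass canisters on the jetting shelf one is full of spare jets, one is half full and one is empty, and only their weight tells which: heft them, stand the full one in the round holder, stand the empty one in the square refill tray, and have the half-full one standing on the board where it stood. Keep the canisters upright, set them down gently without dropping them, and leave the other carburetor parts alone.

Things in the scene. Friction and masses are not known exactly. Their poses are not given: they have to be found in the camera images.
- canister_a: closed brass screw-top canister, one of three that look alike: body 60 mm diameter and 62 mm high, knurled cap 46 mm diameter from 62 to 84 mm above the underside (grip it by the cap; the cap is tight). Origin: centre of the underside, z up. Any of the three may be the full, half-full or empty one: full about 700 g, half-full about 450 g, empty about 220 g, each within 10 percent
- canister_b: closed brass screw-top canister, one of three that look alike: body 60 mm diameter and 62 mm high, knurled cap 46 mm diameter from 62 to 84 mm above the underside (grip it by the cap; the cap is tight). Origin: centre of the underside, z up. Any of the three may be the full, half-full or empty one: full about 700 g, half-full about 450 g, empty about 220 g, each within 10 percent
- canister_c: closed brass screw-top canister, one of three that look alike: body 60 mm diameter and 62 mm high, knurled cap 46 mm diameter from 62 to 84 mm above the underside (grip it by the cap; the cap is tight). Origin: centre of the underside, z up. Any of the three may be the full, half-full or empty one: full about 700 g, half-full about 450 g, empty about 220 g, each within 10 percent
- ring_holder: fixed round aluminium holder, outer diameter 84 mm, 30 mm high, with a 66 mm bore that takes a canister upright; the bore's floor is 6 mm above the board. Origin: centre of the underside
- ring_floor (a point): centre of the floor of the round holder's bore, 6 mm above the board
- refill_tray: fixed square open steel tray, 104 x 104 mm outside, 25 mm high, walls 5 mm, floor 5 mm thick. Origin: centre of the underside, sides along its x and y
- tray_floor (a point): centre of the tray's inner floor, 5 mm above the board
- table: grey laminate board edged in steel on which all stands; its top is at z = 0
- float_bowl: bystander: pale blue float bowl, flanged top 66 x 56 mm, 42 mm high, loose. Origin: centre of the underside
- intake_adapter: bystander: black steel intake adapter, flange 75 x 55 mm with a stub 48 mm diameter, 50 mm high, loose. Origin: centre of the underside
- choke_knob: bystander: red plastic choke knob, 32 mm diameter, 28 mm high, loose. Origin: centre of the underside
- flanges: bystander: two aluminium carburetor mounting flanges bolted together in a stack, 80 x 56 mm, 16 mm high, loose. Origin: centre of the underside
Things that resemble listed ones, but are neither listed nor needed, are in the scene too. Leave any purple look-alike of the canister_a alone.

How it is judged:
At the end, for the whole second after the job is handed in: Full canister (over 5.6 N) on the floor of the round holder, within 6 mm of its centre; empty one (1.2 to 3.2 N) on the floor of the tray, within 24 mm of its centre; half-full one (3.2 to 5.6 N) on the board within 30 mm of its start. All upright within 0.08 rad, at rest (((horizontal distance between canister_a and ring_floor below 0.006 m and z of canister_a in the frame of ring_floor below 0.004 m and contact force between canister_a and ring_holder above 5.6 N) or (horizontal distance between canister_b and ring_floor below 0.006 m and z of canister_b in the frame of ring_floor below 0.004 m and contact force between canister_b and ring_holder above 5.6 N) or (horizontal distance between canister_c and ring_floor below 0.006 m and z of canister_c in the frame of ring_floor below 0.004 m and contact force between canister_c and ring_holder above 5.6 N)) and ((horizontal distance between canister_a and tray_floor below 0.024 m and z of canister_a in the frame of tray_floor below 0.004 m and contact force between canister_a and refill_tray between 1.2 and 3.2 N) or (horizontal distance between canister_b and tray_floor below 0.024 m and z of canister_b in the frame of tray_floor below 0.004 m and contact force between canister_b and refill_tray between 1.2 and 3.2 N) or (horizontal distance between canister_c and tray_floor below 0.024 m and z of canister_c in the frame of tray_floor below 0.004 m and contact force between canister_c and refill_tray between 1.2 and 3.2 N)) and ((distance of canister_a from where it was at the start of the episode below 0.03 m and contact force between canister_a and table between 3.2 and 5.6 N) or (distance of canister_b from where it was at the start of the episode below 0.03 m and contact force between canister_b and table between 3.2 and 5.6 N) or (distance of canister_c from where it was at the start of the episode below 0.03 m and contact force between canister_c and table between 3.2 and 5.6 N)) and angle between each of canister_a, canister_b, canister_c's own z axis and vertical below 0.08 rad and linear speed of each of canister_a, canister_b, canister_c below 0.02 m/s); the robot touches nothing.
It fails at once if a canister is tipped by more than 0.6 rad (angle between any of canister_a, canister_b, canister_c's own z axis and vertical above 0.6 rad).
It fails at once if a canister is dropped (falls freely for more than about 10 mm) ((contact force between canister_a and the fingers below 0.3 N and linear speed of canister_a above 0.45 m/s) or (contact force between canister_b and the fingers below 0.3 N and linear speed of canister_b above 0.45 m/s) or (contact force between canister_c and the fingers below 0.3 N and linear speed of canister_c above 0.45 m/s)).
It fails at once if a canister is banged down (more than 80 N on the board, the round holder or the tray) (contact force between any of canister_a, canister_b, canister_c and table above 80 N or contact force between any of canister_a, canister_b, canister_c and ring_holder above 80 N or contact force between any of canister_a, canister_b, canister_c and refill_tray above 80 N).
It fails at once if a bystander part is moved more than 30 mm (distance of any of float_bowl, intake_adapter, choke_knob, flanges from where it was at the start of the episode above 0.03 m).
It also fails if it takes over 64 s, if anything falls off the work surface, if the arm or the gripper's body presses on something with over 40 N, if the wrist force passes 120 N, or if a joint passes its speed limit or range.

### The arm

A 7-joint arm with a two-finger parallel gripper is mounted at the origin on the work surface. World frame = base frame: x ahead of the robot, y to its left, z up, the work surface at z = 0. Lengths are in m, angles in rad, forces in N, time in s.
With the tool pointing down it reaches from about 0.4 to 0.875 m from the base axis. Payload 4.4 kg.
Tool frame: the origin (TCP) lies midway between the tips of the shut fingers; the grasp point (between the pads) lies 19 mm behind it (robot.grip_depth is the distance from the TCP to the grasp point, in m); z points along the fingers, y is the line along which they close (so a half turn about z gives the same grasp; the last joint's range is limited). The gripper opens to 85 mm and grips with 20 to 120 N. Pads are 22 mm wide; open, the fingers measure 114 mm over their backs; the gripper's body (76 mm by 85 mm) begins 54 mm behind the grasp point. The pads swing forward as they close: fully open they stand 13 mm farther back than shut.
Start: joints at [-1.403, 0.628, 0.038, 1.517, -0.027, 0.996, -0.02], TCP at [0.151, 0.632, 0.231] pointing down, gripper open.
Joint ranges: [-3.06, 3.06], [-0.37, 2.12], [-1.25, 1.32], [0.18, 2.47], [-1.1, 4.24], [0.23, 1.98], [-2.94, 2.94]. Speed limits (rad/s): [2.57, 2.57, 3.14, 3.14, 3.14, 3.14, 3.14].

### API

Orientations are given as a unit quaternion [x, y, z, w].
In Python, from cell import robot gives the robot as it stands. The module is installed in compiled form; this text tells all that it offers.
- The arm moves only by the tool move_arm, never from a script. Its argument "rows" is a list of rows, each an object with "hand": the opening, from 0 (shut) to 1 (fully open); "offset": the shift along the tool's x, y, z normalised to -1 to 1, where 1 is 0.15 m, a list of three; "delta_rot": the turn, a rotation vector about the tool's x, y, z normalised to -1 to 1, where 1 is pi/2 rad, a list of three. A call has 1 to 12 rows; each row is the pose to reach, as a shift and turn from the pose commanded when the call began, along the tool's axes at that moment; what a row does not reach only later rows make up. A row lasts 1/10 s, in which the tool goes at most 50 mm and 8.59 degrees, less where a joint would pass 70% of its speed; a pose out of reach is approached as far as the arm can. A call with a number of a shift or a turn outside -1 to 1 is refused whole. A call with a gripper value outside its range is refused whole. The fingers move at their own pace and stop on an object; "newtons" is the grip in N (left out, the last holds). Time passes only in rows, so rows that repeat a pose let the fingers close. It gives the time, the measured TCP pose, the force, the opening and the grip force at its end, in the units of the state.
- robot.sense(): the state, without advancing time (a new reading comes with each control period).
- robot.read_camera(name): name is "scene" or "top"; returns (picture, depth): 420x560x3 uint8, red, green, blue; 420x560 float32, m along the optical axis (not along the pixel's ray), 0 where there is no reading.
- robot.camera_info(name): a dict with "fx", "fy", "cx", "cy" (pixels), "R" (3x3) and "t" (3): a world point X has camera coordinates R X + t. Camera axes: x right, y down, z forward; pixel columns grow to the right and rows downward; lengths in m; the calibration is good to about 2 mm. A picture is of the moment at which its call begins. camera_info takes no time and is no camera call.
- robot.finish_job(): hands the job in; it is judged then, once.
The state is a dict: "time_s": time; "joints": joint angles; "joint_vel": joint speeds; "tau": joint torques, N m; "position": TCP position; "tool_rot": TCP orientation; "force": force on the tool from outside, world axes, zero at the start; "wrist_torque": the same for the moment, N m; "gripper_width": opening from 0.0 (shut) to 1.0 (fully open); "grasp_force": force on a finger pad.
Only numpy, scipy, OpenCV 4.12 (cv2) and the standard library are available. Lean on these libraries where they do the work, as an engineer would, in place of code of your own. Each camera call takes 0.05 s, during which the arm holds its last target. There are 200 camera calls.

## Working session

There is one attempt and no reset: what is moved stays moved. The work goes in short steps, Python scripts to look and compute and a tool call to move; the robot and the scene stay as the last step left them, time stands still between calls to the robot, and variables do not carry over. Pictures are saved under pics/ and viewed, at most 10 in all, crops included, and the job is handed in when it is done.

Besides the shell and the picture viewer there is one more tool, called after "Emit:" as name(argument=value, ...), one argument or row to a line, values as JSON. move_arm: Moves the arm, as the interface text tells. Scaled input: -1 to 1 covers 0.15 m each way for a shift and pi/2 rad each way for a turn. Its arguments: {"type":"object","properties":{"rows":{"type":"array","items":{"type":"object","properties":{"hand":{"type":"number"},"offset":{"type":"array","items":{"type":"number","minimum":-1,"maximum":1}},"delta_rot":{"type":"array","items":{"type":"number","minimum":-1,"maximum":1}}}}},"newtons":{"type":"number"}},"required":["rows"]}

```bash
mkdir -p pics; cat > h.py <<'E'
import numpy as np, cv2
from cell import robot
def snap(n,f):
    p,d=robot.read_camera(n); cv2.imwrite(f'pics/{f}.png',p[:,:,::-1]); np.save(f'pics/{f}.npy',d); return p,d
def world(n,d,u,v):
    c=robot.camera_info(n); z=d[v,u]
    X=np.stack([(u-c['cx'])/c['fx']*z,(v-c['cy'])/c['fy']*z,z],-1)
    return (X-c['t'])@np.array(c['R'])
E
python3 - <<'E'
from h import *
snap('top','top0'); snap('scene','sc0')
print(robot.sense()); print(robot.camera_info('top'))
E
```

```text
{'time_s': 0.1, 'joints': array([-1.40280231,  0.62920988,  0.03845713,  1.51824938, -0.02702735,
        0.99631839, -0.01999992]), 'joint_vel': array([-0.00252374, -0.00225089,  0.00221511, -0.00244906,  0.00026691,
        0.00086543, -0.00090754]), 'tau': array([ 3.43167012e-03, -5.64538014e+01,  1.23095434e+00, -1.93973851e+01,
        1.14265527e-02,  5.43929287e-03,  3.30878390e-05]), 'position': array([0.15042651, 0.63178697, 0.23051559]), 'tool_rot': array([ 1.16643031e-01,  9.93173554e-01, -8.27761601e-04, -9.79919326e-05]), 'force': array([-0.07246887, -0.3538953 , -0.20768304]), 'wrist_torque': array([-0.0339963 , -0.00519081,  0.0197485 ]), 'grasp_force': 0.0, 'gripper_width': 0.9974026039521328}
{'fx': 428.7743097158257, 'fy': 428.7743097158257, 'cx': 279.4150477489697, 'cy': 215.79327136601484, 'R': array([[-0.01519588, -0.99978557,  0.01406735],
       [-0.99672987,  0.01402974, -0.07957844],
       [ 0.07936402, -0.01523061, -0.99672934]]), 't': array([0.01587062, 0.6090917 , 0.92892131])}
```

View pics/top0.png

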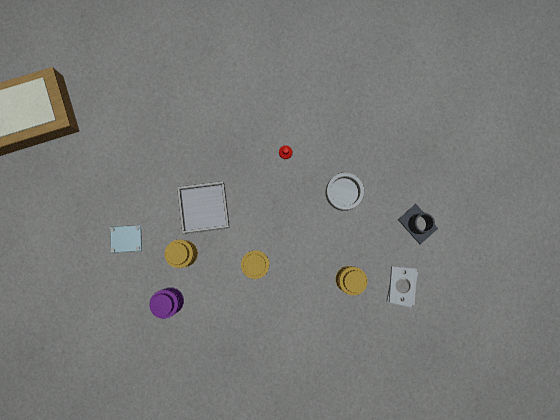

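View pics/sc0.png

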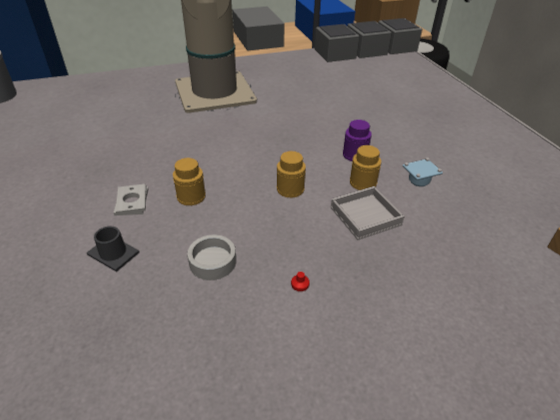

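The top view shows three gold canisters at about (180,254), (255,264) and (352,281). The purple canister at (165,303) is the look-alike to leave alone. The round holder is at (345,191) and the tray at (204,208). Next I'll measure them.

```bash
python3 - <<'E'
from h import *
p=cv2.imread('pics/top0.png'); d=np.load('pics/top0.npy')
v,u=np.mgrid[:420,:560]; W=world('top',d,u,v); np.save('pics/W.npy',W)
print('table z',np.median(W[300:400,200:500,2]))
m=((W[...,2]>.076)&(W[...,2]<.094)&(d>0)).astype(np.uint8)
n,l,s,c=cv2.connectedComponentsWithStats(m)
for i in range(1,n):
    if s[i,4]>80:
        q=W[l==i]; (x,y),r=cv2.minEnclosingCircle(q[:,:2].astype(np.float32)); print('cap',c[i].round(),s[i,4],'mean',q.mean(0).round(4),'circ',round(x,4),round(y,4),round(r,4))
for nm,(a,b),lo,hi,R in [('ring',(345,191),.024,.036,26),('tray',(204,208),.019,.031,34)]:
    k=(W[...,2]>lo)&(W[...,2]<hi)&(np.hypot(u-a,v-b)<R)
    q=W[k][:,:2].astype(np.float32); print(nm,k.sum(),cv2.minEnclosingCircle(q),cv2.minAreaRect(q),'z',np.median(W[k][:,2]), 'floor z',W[b,a])
c=p[130:320,100:450]; cv2.imwrite('pics/crop.png',cv2.resize(c,None,fx=2.2,fy=2.2,interpolation=cv2.INTER_CUBIC))
for nm,(a,b) in dict(purple=(165,303),flange=(403,275),adapter=(420,222),bowl=(125,238),knob=(286,152)).items(): print(nm,W[b,a].round(3))
E
```

```text
table z -0.001104575198506457
cap [176. 253.] 405 mean [0.5302 0.2218 0.0829] circ 0.5296 0.2225 0.024
cap [254. 264.] 389 mean [0.5045 0.0615 0.0828] circ 0.5044 0.0615 0.0232
cap [355. 281.] 403 mean [ 0.4671 -0.1456  0.0825] circ 0.4669 -0.1462 0.0237
cap [161. 305.] 417 mean [0.4256 0.2529 0.0828] circ 0.4249 0.2538 0.0238
ring 430 ((0.6637294888496399, -0.14020663499832153), 0.0420551672577858) ((0.6635701656341553, -0.1401834934949875), (0.08113641291856766, 0.08319953829050064), 88.79169464111328) z 0.028434239502914113 floor z [ 0.66572629 -0.14427891  0.00301687]
tray 430 ((0.6323369741439819, 0.17785385251045227), 0.07185902446508408) ((0.632376492023468, 0.1774945855140686), (0.10402806848287582, 0.10443881154060364), 6.473458290100098) z 0.02353847158600271 floor z [0.63106343 0.17749622 0.00334833]
purple [0.429 0.245 0.082]
flange [ 0.474 -0.266  0.016]
adapter [ 0.593 -0.316 -0.003]
bowl [0.565 0.344 0.035]
knob [ 0.752 -0.01   0.027]
```

View pics/crop.png

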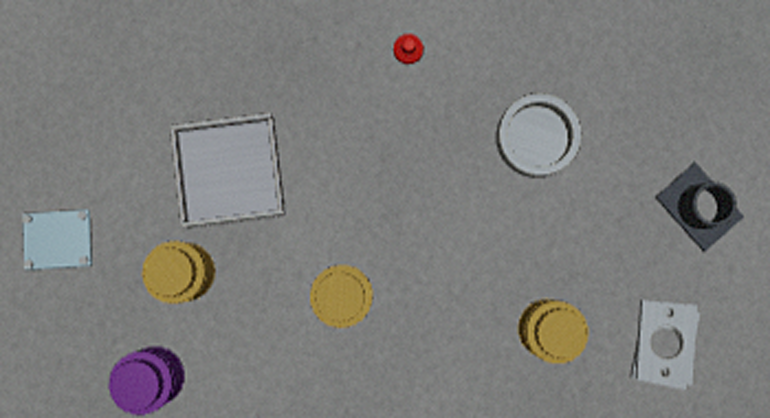

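Emit:
move_arm(
  rows=[
    {"hand":1,"offset":[-0.32,-0.1,0],"delta_rot":[0,0,-0.05]},
    {"hand":1,"offset":[-0.64,-0.2,0],"delta_rot":[0,0,-0.1]},
    {"hand":1,"offset":[-0.967,-0.318,0],"delta_rot":[0,0,-0.1488]},
    {"hand":1,"offset":[-0.967,-0.318,0],"delta_rot":[0,0,-0.1488]},
    {"hand":1,"offset":[-0.967,-0.318,0],"delta_rot":[0,0,-0.1488]},
  ],
)

```text
time_s: 0.6
position: [0.2827, 0.5508, 0.2311]
tool_rot: [0.003, 1.0, -0.0, 0.0]
force: [-1.9, -0.4, 0.2]
gripper_width: 1.0
grasp_force: 0.0
```

Emit:
move_arm(
  rows=[
    {"hand":1,"offset":[-0.25,-0.25,0],"delta_rot":[0,0,0]},
    {"hand":1,"offset":[-0.5,-0.5,0],"delta_rot":[0,0,0]},
    {"hand":1,"offset":[-0.75,-0.75,0],"delta_rot":[0,0,0]},
    {"hand":1,"offset":[-1,-1,0],"delta_rot":[0,0,0]},
    {"hand":1,"offset":[-1,-1,0],"delta_rot":[0,0,0]},
    {"hand":1,"offset":[-1,-1,0],"delta_rot":[0,0,0]},
  ],
)

```text
time_s: 1.2
position: [0.4315, 0.4014, 0.2311]
tool_rot: [0.002, 1.0, -0.0, 0.0]
force: [-0.5, 1.0, -0.3]
gripper_width: 1.001
grasp_force: 0.0
```

Emit:
move_arm(
  rows=[
    {"hand":1,"offset":[-0.2,-0.33,0],"delta_rot":[0,0,0]},
    {"hand":1,"offset":[-0.4,-0.66,0],"delta_rot":[0,0,0]},
    {"hand":1,"offset":[-0.6,-1,0],"delta_rot":[0,0,0]},
    {"hand":1,"offset":[-0.6,-1,0],"delta_rot":[0,0,0]},
    {"hand":1,"offset":[-0.6,-1,0],"delta_rot":[0,0,0]},
    {"hand":1,"offset":[-0.6,-1,0],"delta_rot":[0,0,0]},
  ],
)

```text
time_s: 1.8
position: [0.519, 0.2555, 0.2312]
tool_rot: [-0.002, 1.0, 0.001, -0.001]
force: [-0.6, 1.2, -0.1]
gripper_width: 1.0
grasp_force: 0.0
```

Emit:
move_arm(
  rows=[
    {"hand":1,"offset":[-0.06,-0.2,0.2],"delta_rot":[0,0,0]},
    {"hand":1,"offset":[-0.06,-0.2,0.4],"delta_rot":[0,0,0]},
    {"hand":1,"offset":[-0.06,-0.2,0.667],"delta_rot":[0,0,0]},
    {"hand":1,"offset":[-0.06,-0.2,0.667],"delta_rot":[0,0,0]},
    {"hand":1,"offset":[-0.06,-0.2,0.667],"delta_rot":[0,0,0]},
    {"hand":1,"offset":[-0.06,-0.2,0.667],"delta_rot":[0,0,0]},
    {"hand":1,"offset":[-0.06,-0.2,0.667],"delta_rot":[0,0,0]},
  ],
)

```text
time_s: 2.5
position: [0.5306, 0.2238, 0.1333]
tool_rot: [-0.001, 1.0, 0.001, 0.002]
force: [-0.5, -0.9, -0.8]
gripper_width: 0.999
grasp_force: 0.0
```

Emit:
move_arm(
  rows=[
    {"hand":1,"offset":[0,-0.01,0.17],"delta_rot":[0,0,0]},
    {"hand":1,"offset":[0,-0.01,0.34],"delta_rot":[0,0,0]},
    {"hand":1,"offset":[0,-0.01,0.51],"delta_rot":[0,0,0]},
    {"hand":1,"offset":[0,-0.01,0.51],"delta_rot":[0,0,0]},
    {"hand":1,"offset":[0,-0.01,0.51],"delta_rot":[0,0,0]},
    {"hand":0,"offset":[0,-0.01,0.51],"delta_rot":[0,0,0]},
    {"hand":0,"offset":[0,-0.01,0.51],"delta_rot":[0,0,0]},
    {"hand":0,"offset":[0,-0.01,0.51],"delta_rot":[0,0,0]},
    {"hand":0,"offset":[0,-0.01,0.51],"delta_rot":[0,0,0]},
    {"hand":0,"offset":[0,-0.01,0.51],"delta_rot":[0,0,0]},
    {"hand":0,"offset":[0,-0.01,0.51],"delta_rot":[0,0,0]},
  ],
  newtons=60,
)

```text
time_s: 3.6
position: [0.5323, 0.2228, 0.0584]
tool_rot: [0.0, 1.0, 0.002, 0.003]
force: [-0.9, 0.1, 16.5]
gripper_width: 0.593
grasp_force: 76.3
```

Emit:
move_arm(
  rows=[
    {"hand":0,"offset":[0,0,0],"delta_rot":[0,0,0]},
    {"hand":0,"offset":[0,0,0],"delta_rot":[0,0,0]},
    {"hand":0,"offset":[0,0,-0.1],"delta_rot":[0,0,0]},
    {"hand":0,"offset":[0,0,-0.2],"delta_rot":[0,0,0]},
    {"hand":0,"offset":[0,0,-0.2],"delta_rot":[0,0,0]},
    {"hand":0,"offset":[0,0,-0.2],"delta_rot":[0,0,0]},
    {"hand":0,"offset":[0,0,-0.2],"delta_rot":[0,0,0]},
    {"hand":0,"offset":[0,0,-0.2],"delta_rot":[0,0,0]},
    {"hand":0,"offset":[0,0,-0.2],"delta_rot":[0,0,0]},
    {"hand":0,"offset":[0,0,-0.2],"delta_rot":[0,0,0]},
    {"hand":0,"offset":[0,0,-0.2],"delta_rot":[0,0,0]},
  ],
)

```text
time_s: 4.7
position: [0.5295, 0.2208, 0.0845]
tool_rot: [0.0, 1.0, -0.0, -0.0]
force: [-0.4, -0.1, -2.2]
gripper_width: 0.594
grasp_force: 75.6
```

```bash
cat > st.py <<'E'
from h import *
s=robot.sense(); f=[]
for i in range(4):
    robot.read_camera('top'); f.append(robot.sense()['force'][2])
print(s['time_s'],s['position'].round(4),s['tool_rot'].round(4),s['force'].round(2),s['wrist_torque'].round(3),s['gripper_width'],s['grasp_force'],'Fz',np.round(f,2))
E
python3 st.py
```

```text
4.7 [0.5295 0.2208 0.0845] [ 0.e+00  1.e+00 -1.e-04 -2.e-04] [-0.43 -0.08 -2.17] [-0.031 -0.013 -0.008] 0.5940943235428012 75.597920184955 Fz [-2.31 -2.25 -1.68 -2.61]
```

Emit:
move_arm(
  rows=[
    {"hand":0,"offset":[0,0,-0.15],"delta_rot":[0,0,0]},
    {"hand":0,"offset":[0,0,-0.33],"delta_rot":[0,0,0]},
    {"hand":0,"offset":[-0.15,-0.06,-0.33],"delta_rot":[0,0,0]},
    {"hand":0,"offset":[-0.35,-0.15,-0.33],"delta_rot":[0,0,0]},
    {"hand":0,"offset":[-0.55,-0.23,-0.33],"delta_rot":[0,0,0]},
    {"hand":0,"offset":[-0.683,-0.292,-0.33],"delta_rot":[0,0,0]},
    {"hand":0,"offset":[-0.683,-0.292,-0.33],"delta_rot":[0,0,0]},
    {"hand":0,"offset":[-0.683,-0.292,-0.33],"delta_rot":[0,0,0]},
    {"hand":0,"offset":[-0.683,-0.292,-0.22],"delta_rot":[0,0,0]},
    {"hand":0,"offset":[-0.683,-0.292,-0.11],"delta_rot":[0,0,0]},
    {"hand":0,"offset":[-0.683,-0.292,0],"delta_rot":[0,0,0]},
    {"hand":0,"offset":[-0.683,-0.292,0],"delta_rot":[0,0,0]},
  ],
)

```text
time_s: 6.1
position: [0.6287, 0.1777, 0.0824]
tool_rot: [-0.001, 1.0, -0.0, -0.003]
force: [-1.1, -0.6, -2.1]
gripper_width: 0.597
grasp_force: 76.0
```

Emit:
move_arm(
  rows=[
    {"hand":0,"offset":[0,0,0.05],"delta_rot":[0,0,0]},
    {"hand":0,"offset":[0,0,0.09],"delta_rot":[0,0,0]},
    {"hand":0,"offset":[0,0,0.12],"delta_rot":[0,0,0]},
    {"hand":0,"offset":[0,0,0.135],"delta_rot":[0,0,0]},
    {"hand":0,"offset":[0,0,0.135],"delta_rot":[0,0,0]},
    {"hand":0,"offset":[0,0,0.135],"delta_rot":[0,0,0]},
  ],
)

```text
time_s: 6.7
position: [0.6322, 0.177, 0.0647]
tool_rot: [0.0, 1.0, 0.0, 0.0]
force: [0.7, 0.2, -2.3]
gripper_width: 0.594
grasp_force: 76.1
```

Not in contact yet. I'll lower in small steps until the force changes.

Emit:
move_arm(
  rows=[
    {"hand":0,"offset":[0,0,0.01],"delta_rot":[0,0,0]},
    {"hand":0,"offset":[0,0,0.02],"delta_rot":[0,0,0]},
    {"hand":0,"offset":[0,0,0.02],"delta_rot":[0,0,0]},
    {"hand":0,"offset":[0,0,0.02],"delta_rot":[0,0,0]},
  ],
)

```text
time_s: 7.1
position: [0.6328, 0.1771, 0.0638]
tool_rot: [0.0, 1.0, 0.0, 0.001]
force: [-3.1, -0.5, 10.9]
gripper_width: 0.592
grasp_force: 79.1
```

Emit:
move_arm(
  rows=[
    {"hand":1,"offset":[0,0,-0.01],"delta_rot":[0,0,0]},
    {"hand":1,"offset":[0,0,-0.01],"delta_rot":[0,0,0]},
    {"hand":1,"offset":[0,0,-0.01],"delta_rot":[0,0,0]},
    {"hand":1,"offset":[0,0,-0.01],"delta_rot":[0,0,0]},
    {"hand":1,"offset":[0,0,-0.01],"delta_rot":[0,0,0]},
    {"hand":1,"offset":[0,0,-0.15],"delta_rot":[0,0,0]},
    {"hand":1,"offset":[0,0,-0.4],"delta_rot":[0,0,0]},
    {"hand":1,"offset":[0,0,-0.65],"delta_rot":[0,0,0]},
    {"hand":1,"offset":[0,0,-0.65],"delta_rot":[0,0,0]},
    {"hand":1,"offset":[0,0,-0.65],"delta_rot":[0,0,0]},
    {"hand":1,"offset":[0,0,-0.65],"delta_rot":[0,0,0]},
  ],
)

```text
time_s: 8.2
position: [0.6311, 0.1767, 0.1579]
tool_rot: [0.0, 1.0, -0.0, -0.001]
force: [0.1, 1.2, 0.2]
gripper_width: 0.999
grasp_force: 0.0
```

Emit:
move_arm(
  rows=[
    {"hand":1,"offset":[0.21,-0.19,0],"delta_rot":[0,0,0]},
    {"hand":1,"offset":[0.42,-0.38,0],"delta_rot":[0,0,0]},
    {"hand":1,"offset":[0.63,-0.57,0],"delta_rot":[0,0,0]},
    {"hand":1,"offset":[0.845,-0.77,0],"delta_rot":[0,0,0]},
    {"hand":1,"offset":[0.845,-0.77,0.1],"delta_rot":[0,0,0]},
    {"hand":1,"offset":[0.845,-0.77,0.2],"delta_rot":[0,0,0]},
    {"hand":1,"offset":[0.845,-0.77,0.2],"delta_rot":[0,0,0]},
    {"hand":1,"offset":[0.845,-0.77,0.2],"delta_rot":[0,0,0]},
    {"hand":1,"offset":[0.845,-0.77,0.2],"delta_rot":[0,0,0]},
  ],
)

```text
time_s: 9.1
position: [0.5055, 0.0618, 0.129]
tool_rot: [-0.0, 1.0, 0.0, -0.0]
force: [1.0, 0.1, -0.4]
gripper_width: 1.002
grasp_force: 0.0
```

```bash
python3 - <<'E'
from h import *
p,d=snap('top','t1'); s=robot.sense(); print(s['position'],s['force'])
v,u=np.mgrid[:420,:560]; W=world('top',d,u,v)
m=((W[...,2]>.076)&(W[...,2]<.097)&(d>0)).astype(np.uint8)
n,l,st,c=cv2.connectedComponentsWithStats(m)
for i in range(1,n):
    if st[i,4]>80: print(c[i].round(),st[i,4],W[l==i].mean(0).round(4))
cv2.imwrite('pics/t1c.png',cv2.resize(p[130:320,100:450,::-1],None,fx=2.2,fy=2.2))
E
```

```text
[0.50561284 0.06177499 0.12922873] [-0.99079347  0.31428248  0.10988295]
[198. 205.] 404 [0.6299 0.1759 0.0876]
[355. 281.] 405 [ 0.4672 -0.1456  0.0825]
[161. 305.] 416 [0.4258 0.2528 0.0827]
```

View pics/t1c.png

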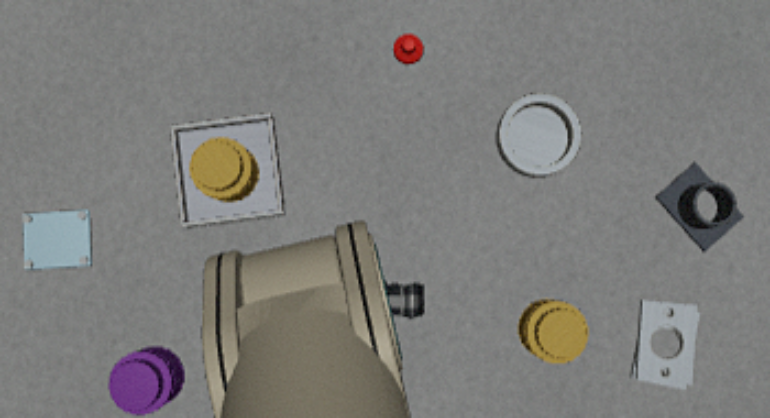

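The canister sits inside the tray at crop (225,168), about 2 mm from the centre. Now B.

Emit:
move_arm(
  rows=[
    {"hand":1,"offset":[0.005,0,0.16],"delta_rot":[0,0,0]},
    {"hand":1,"offset":[0.005,0,0.32],"delta_rot":[0,0,0]},
    {"hand":1,"offset":[0.005,0,0.48],"delta_rot":[0,0,0]},
    {"hand":1,"offset":[0.005,0,0.48],"delta_rot":[0,0,0]},
    {"hand":1,"offset":[0.005,0,0.48],"delta_rot":[0,0,0]},
    {"hand":0,"offset":[0.005,0,0.48],"delta_rot":[0,0,0]},
    {"hand":0,"offset":[0.005,0,0.48],"delta_rot":[0,0,0]},
    {"hand":0,"offset":[0.005,0,0.48],"delta_rot":[0,0,0]},
    {"hand":0,"offset":[0.005,0,0.48],"delta_rot":[0,0,0]},
    {"hand":0,"offset":[0.005,0,0.48],"delta_rot":[0,0,0]},
    {"hand":0,"offset":[0.005,0,0.48],"delta_rot":[0,0,0]},
    {"hand":0,"offset":[0.005,0,0.48],"delta_rot":[0,0,0]},
  ],
  newtons=60,
)

```text
time_s: 10.35
position: [0.5068, 0.0619, 0.06]
tool_rot: [0.0, 1.0, 0.0, 0.003]
force: [-0.7, 0.8, 20.3]
gripper_width: 0.522
grasp_force: 71.0
```

Emit:
move_arm(
  rows=[
    {"hand":0,"offset":[0,0,-0.1],"delta_rot":[0,0,0]},
    {"hand":0,"offset":[0,0,-0.2],"delta_rot":[0,0,0]},
    {"hand":0,"offset":[0,0,-0.2],"delta_rot":[0,0,0]},
    {"hand":0,"offset":[0,0,-0.2],"delta_rot":[0,0,0]},
    {"hand":0,"offset":[0,0,-0.2],"delta_rot":[0,0,0]},
    {"hand":0,"offset":[0,0,-0.2],"delta_rot":[0,0,0]},
    {"hand":0,"offset":[0,0,-0.2],"delta_rot":[0,0,0]},
    {"hand":0,"offset":[0,0,-0.2],"delta_rot":[0,0,0]},
    {"hand":0,"offset":[0,0,-0.2],"delta_rot":[0,0,0]},
  ],
)

```text
time_s: 11.25
position: [0.5044, 0.0615, 0.0868]
tool_rot: [0.0, 1.0, -0.0, -0.0]
force: [-0.4, -0.1, -7.7]
gripper_width: 0.513
grasp_force: 68.7
```

```bash
python3 st.py
```

```text
11.25 [0.5044 0.0615 0.0868] [ 0.e+00  1.e+00 -0.e+00 -2.e-04] [-0.36 -0.06 -7.66] [ 0.024 -0.049  0.035] 0.513365096387548 68.7075787957292 Fz [-5.81 -5.85 -6.42 -6.56]
```

```bash
python3 - <<'E'
from h import *
p,d=snap('scene','s2'); s=robot.sense(); print(s['position'],s['gripper_width'],s['force'])
c=robot.camera_info('scene'); X=np.array(c['R'])@np.array([.5044,.0615,.07])+c['t']; u=int(c['fx']*X[0]/X[2]+c['cx']);v=int(c['fy']*X[1]/X[2]+c['cy']); print(u,v)
cv2.imwrite('pics/s2c.png',cv2.resize(p[v-70:v+50,u-80:u+80,::-1],None,fx=5,fy=5,interpolation=cv2.INTER_CUBIC))
E
```

```text
[0.50454339 0.06149986 0.08700939] 0.5191274963647511 [-0.21080666  0.08370564 -6.50054771]
291 162
```

View pics/s2c.png

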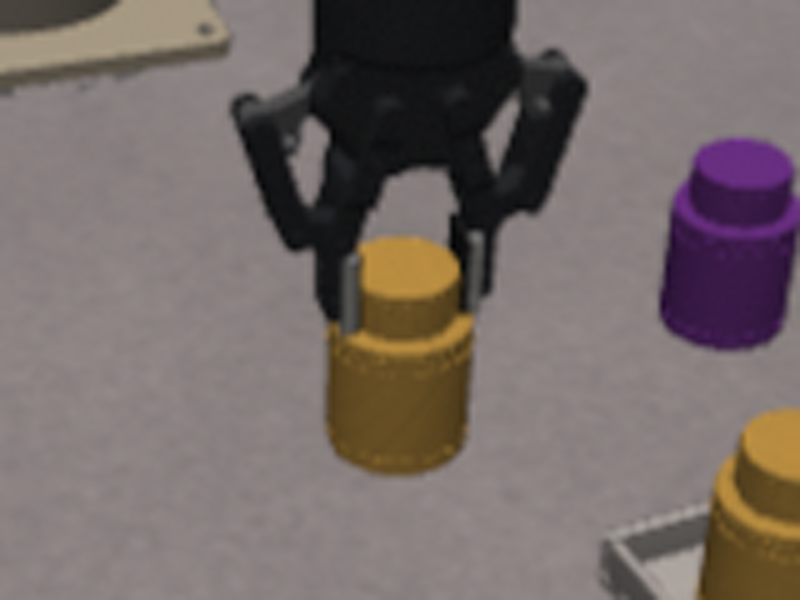

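Held upright: canister at crop (400,350), pads on both sides of the cap. It weighs about 6.4 N, so B is full. Before inserting it I'll refine the holder centre with both cameras.

```bash
cat > fit.py <<'E'
from h import *
from scipy.optimize import least_squares
def plane(n,u,v,z):
    c=robot.camera_info(n); R=np.array(c['R']); C=-R.T@c['t']
    r=np.stack([(u-c['cx'])/c['fx'],(v-c['cy'])/c['fy'],np.ones(len(u))],-1)@R
    return C+r*((z-C[2])/r[:,2])[:,None]
def fit(n,d,xy,z,ri,ro,tol=.006):
    v,u=np.mgrid[:420,:560]; W=world(n,d,u,v)
    k=(abs(W[...,2]-z)<tol)&(np.hypot(W[...,0]-xy[0],W[...,1]-xy[1])<ro+.012)&(d>0)
    P=plane(n,u[k],v[k],z)[:,:2]; mid,h=(ri+ro)/2,(ro-ri)/2
    f=lambda c: np.maximum(abs(np.hypot(*(P-c).T)-mid)-h+.0005,0)
    r=least_squares(f,P.mean(0),diff_step=1e-3); return k.sum(),P.mean(0).round(4),r.x.round(4),round(float(np.sqrt(np.mean(r.fun**2))),4)
E
python3 - <<'E'
from fit import *
D=[('top','top0'),('scene','sc0'),('scene','s2')]
for n,f in D:
    d=np.load(f'pics/{f}.npy')
    print(f,'ring',fit(n,d,(.6637,-.1402),.030,.033,.042),'C',fit(n,d,(.467,-.146),.084,0,.023,.004))
    if f!='s2': print('  B',fit(n,d,(.5045,.0615),.084,0,.023,.004),'A',fit(n,d,(.53,.222),.084,0,.023,.004))
    else:
        for z in (.108,.110,.112): print('  Bheld',z,fit(n,d,(.5045,.0615),z,0,.023,.004))
E
```

```text
top0 ring (np.int64(430), array([ 0.6632, -0.1399]), array([ 0.6631, -0.1394]), 0.0002) C (np.int64(365), array([ 0.4668, -0.1458]), array([ 0.4671, -0.1459]), 0.0001)
  B (np.int64(375), array([0.5044, 0.0616]), array([0.5046, 0.0617]), 0.0001) A (np.int64(380), array([0.5302, 0.2217]), array([0.5303, 0.2218]), 0.0001)
sc0 ring (np.int64(650), array([ 0.6682, -0.1404]), array([ 0.667 , -0.1401]), 0.0008) C (np.int64(272), array([ 0.4706, -0.1463]), array([ 0.4706, -0.1461]), 0.0006)
  B (np.int64(247), array([0.5083, 0.0604]), array([0.5081, 0.0603]), 0.0005) A (np.int64(238), array([0.5337, 0.221 ]), array([0.5335, 0.2208]), 0.0006)
s2 ring (np.int64(643), array([ 0.6682, -0.1408]), array([ 0.6669, -0.1401]), 0.0007) C (np.int64(268), array([ 0.4704, -0.1463]), array([ 0.4703, -0.1463]), 0.0005)
  Bheld 0.108 (np.int64(285), array([0.5056, 0.0628]), array([0.5051, 0.0608]), 0.0032)
  Bheld 0.11 (np.int64(280), array([0.5067, 0.0621]), array([0.5067, 0.0605]), 0.0028)
  Bheld 0.112 (np.int64(267), array([0.5079, 0.0617]), array([0.5085, 0.0606]), 0.0028)
```

Emit:
move_arm(
  newtons=80,
  rows=[
    {"hand":0,"offset":[0,0,-0.15],"delta_rot":[0,0,0]},
    {"hand":0,"offset":[0,0,-0.3],"delta_rot":[0,0,0]},
    {"hand":0,"offset":[-0.05,-0.07,-0.4],"delta_rot":[0,0,0]},
    {"hand":0,"offset":[-0.2,-0.25,-0.4],"delta_rot":[0,0,0]},
    {"hand":0,"offset":[-0.37,-0.47,-0.4],"delta_rot":[0,0,0]},
    {"hand":0,"offset":[-0.53,-0.67,-0.4],"delta_rot":[0,0,0]},
  ],
)

```text
time_s: 12.1
position: [0.5848, -0.0405, 0.1473]
tool_rot: [-0.0, 1.0, -0.0, 0.0]
force: [0.7, 0.9, -6.6]
gripper_width: 0.51
grasp_force: 88.8
```

Emit:
move_arm(
  rows=[
    {"hand":0,"offset":[-0.17,-0.22,0],"delta_rot":[0,0,0]},
    {"hand":0,"offset":[-0.37,-0.45,0],"delta_rot":[0,0,0]},
    {"hand":0,"offset":[-0.528,-0.67,0],"delta_rot":[0,0,0]},
    {"hand":0,"offset":[-0.528,-0.67,0],"delta_rot":[0,0,0]},
    {"hand":0,"offset":[-0.528,-0.67,0],"delta_rot":[0,0,0]},
    {"hand":0,"offset":[-0.528,-0.67,0],"delta_rot":[0,0,0]},
    {"hand":0,"offset":[-0.528,-0.67,0],"delta_rot":[0,0,0]},
    {"hand":0,"offset":[-0.528,-0.67,0],"delta_rot":[0,0,0]},
    {"hand":0,"offset":[-0.528,-0.67,0],"delta_rot":[0,0,0]},
  ],
)

```text
time_s: 13.0
position: [0.6631, -0.1387, 0.1472]
tool_rot: [-0.001, 1.0, 0.0, 0.0]
force: [0.2, 0.1, -6.4]
gripper_width: 0.511
grasp_force: 89.4
```

```bash
python3 st.py
```

```text
13.0 [ 0.6631 -0.1387  0.1472] [-5.e-04  1.e+00  1.e-04  0.e+00] [ 0.2   0.07 -6.4 ] [-0.057 -0.059 -0.011] 0.5107646078573863 89.36155137838796 Fz [-6.22 -5.63 -7.08 -7.54]
```

Emit:
move_arm(
  rows=[
    {"hand":0,"offset":[0,-0.005,0.1],"delta_rot":[0,0,0]},
    {"hand":0,"offset":[0,-0.005,0.2],"delta_rot":[0,0,0]},
    {"hand":0,"offset":[0,-0.005,0.3],"delta_rot":[0,0,0]},
    {"hand":0,"offset":[0,-0.005,0.3],"delta_rot":[0,0,0]},
    {"hand":0,"offset":[0,-0.005,0.34],"delta_rot":[0,0,0]},
    {"hand":0,"offset":[0,-0.005,0.37],"delta_rot":[0,0,0]},
    {"hand":0,"offset":[0,-0.005,0.4],"delta_rot":[0,0,0]},
    {"hand":0,"offset":[0,-0.005,0.4],"delta_rot":[0,0,0]},
    {"hand":0,"offset":[0,-0.005,0.4],"delta_rot":[0,0,0]},
  ],
)

```text
time_s: 14.1
position: [0.6638, -0.1401, 0.0872]
tool_rot: [0.0, 1.0, 0.0, 0.001]
force: [1.5, 0.1, -7.1]
gripper_width: 0.511
grasp_force: 90.1
```

```bash
python3 st.py
```

```text
14.1 [ 0.6638 -0.1401  0.0872] [0.e+00 1.e+00 0.e+00 6.e-04] [ 1.52  0.07 -7.15] [ 0.032 -0.355 -0.009] 0.51115595268511 90.10672037099539 Fz [-7.73 -7.22 -7.91 -7.58]
```

Emit:
move_arm(
  rows=[
    {"hand":0,"offset":[-0.008,0,0.02],"delta_rot":[0,0,0]},
    {"hand":0,"offset":[-0.008,0,0.045],"delta_rot":[0,0,0]},
    {"hand":0,"offset":[-0.008,0,0.07],"delta_rot":[0,0,0]},
    {"hand":0,"offset":[-0.008,0,0.095],"delta_rot":[0,0,0]},
    {"hand":0,"offset":[-0.008,0,0.115],"delta_rot":[0,0,0]},
    {"hand":0,"offset":[-0.008,0,0.115],"delta_rot":[0,0,0]},
    {"hand":0,"offset":[-0.008,0,0.115],"delta_rot":[0,0,0]},
  ],
)

```text
time_s: 15.0
position: [0.6642, -0.1403, 0.0695]
tool_rot: [0.0, 1.0, 0.0, -0.0]
force: [0.4, 0.9, -6.6]
gripper_width: 0.513
grasp_force: 89.8
```

```bash
python3 st.py
```

```text
15.0 [ 0.6642 -0.1403  0.0695] [ 0.e+00  1.e+00  0.e+00 -3.e-04] [ 0.38  0.94 -6.57] [-0.006 -0.069 -0.029] 0.5126093626114985 89.80592800013255 Fz [-7.26 -6.69 -6.81 -6.21]
```

Free in the bore. Lower the last few millimetres.

Emit:
move_arm(
  rows=[
    {"hand":0,"offset":[0,0,0.01],"delta_rot":[0,0,0]},
    {"hand":0,"offset":[0,0,0.02],"delta_rot":[0,0,0]},
    {"hand":0,"offset":[0,0,0.027],"delta_rot":[0,0,0]},
    {"hand":0,"offset":[0,0,0.027],"delta_rot":[0,0,0]},
    {"hand":0,"offset":[0,0,0.027],"delta_rot":[0,0,0]},
  ],
)

```text
time_s: 15.7
position: [0.6644, -0.1403, 0.0664]
tool_rot: [0.0, 1.0, -0.0, 0.0]
force: [-2.8, -0.1, 2.1]
gripper_width: 0.51
grasp_force: 92.2
```

Floor contact felt at z = 0.0664, which matches the expected height. Release and lift.

Emit:
move_arm(
  rows=[
    {"hand":1,"offset":[0,0,0],"delta_rot":[0,0,0]},
    {"hand":1,"offset":[0,0,0],"delta_rot":[0,0,0]},
    {"hand":1,"offset":[0,0,0],"delta_rot":[0,0,0]},
    {"hand":1,"offset":[0,0,0],"delta_rot":[0,0,0]},
    {"hand":1,"offset":[0,0,0],"delta_rot":[0,0,0]},
    {"hand":1,"offset":[0,0,-0.15],"delta_rot":[0,0,0]},
    {"hand":1,"offset":[0,0,-0.4],"delta_rot":[0,0,0]},
    {"hand":1,"offset":[0,0,-0.7],"delta_rot":[0,0,0]},
    {"hand":1,"offset":[0,0,-1],"delta_rot":[0,0,0]},
    {"hand":1,"offset":[0,0,-1],"delta_rot":[0,0,0]},
    {"hand":1,"offset":[0,0,-1],"delta_rot":[0,0,0]},
  ],
)

```text
time_s: 16.8
position: [0.6651, -0.1404, 0.2172]
tool_rot: [0.0, 1.0, -0.0, 0.001]
force: [-0.7, 0.4, -1.0]
gripper_width: 1.0
grasp_force: 0.0
```

Emit:
move_arm(
  rows=[
    {"hand":1,"offset":[0.2,0.2,0],"delta_rot":[0,0,0]},
    {"hand":1,"offset":[0.4,0.4,0],"delta_rot":[0,0,0]},
    {"hand":1,"offset":[0.6,0.6,0],"delta_rot":[0,0,0]},
    {"hand":1,"offset":[0.8,0.8,0],"delta_rot":[0,0,0]},
    {"hand":1,"offset":[1,1,0],"delta_rot":[0,0,0]},
    {"hand":1,"offset":[1,1,0],"delta_rot":[0,0,0]},
    {"hand":1,"offset":[1,1,0],"delta_rot":[0,0,0]},
    {"hand":1,"offset":[1,1,0],"delta_rot":[0,0,0]},
  ],
)

```text
time_s: 17.6
position: [0.5148, 0.0087, 0.215]
tool_rot: [0.001, 1.0, -0.0, -0.0]
force: [0.1, 0.2, -0.0]
gripper_width: 0.997
grasp_force: 0.0
```

```bash
python3 - <<'E'
from fit import *
p,d=snap('top','t3'); print(robot.sense()['position'],robot.sense()['time_s'])
print('B',fit('top',d,(.664,-.14),.090,0,.023,.004),'A',fit('top',d,(.63,.176),.089,0,.023,.004),'C',fit('top',d,(.467,-.146),.084,0,.023,.004),'P',fit('top',d,(.425,.253),.084,0,.023,.004))
cv2.imwrite('pics/t3c.png',cv2.resize(p[130:320,100:450,::-1],None,fx=2.2,fy=2.2))
E
```

```text
[0.51502939 0.00856765 0.21507216] 17.65
B (np.int64(359), array([ 0.6612, -0.1397]), array([ 0.6611, -0.1395]), 0.0) A (np.int64(369), array([0.6304, 0.1761]), array([0.6303, 0.176 ]), 0.0001) C (np.int64(365), array([ 0.4672, -0.1456]), array([ 0.4671, -0.1455]), 0.0001) P (np.int64(397), array([0.4256, 0.2528]), array([0.4257, 0.2527]), 0.0001)
```

View pics/t3c.png

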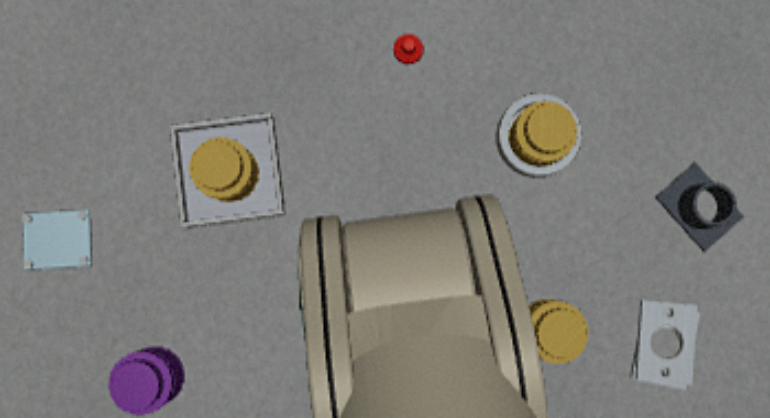

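The full one is seated in the holder (crop 540,132), about 2 mm from its centre. The empty one stands in the tray (225,168), and nothing else has moved. C is untouched and half-full by elimination: A weighed 2.2 N and B 6.4 N.

```bash
python3 -c "
from cell import robot
print(robot.finish_job())"
```

```text
the job is handed in; nothing more can be done
None
```

I handed the job in: the full canister (about 6.4 N) is in the round holder, the empty one (about 2.2 N) is in the square tray, and the third was left where it stood; I didn't heft it, taking it as the half-full one by elimination.

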